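# Close the loaded instrument case: hook-in lid, then clamp

## Task

The steel instrument case on the counter is packed: fit the lid that belongs to it, rear edge tucked in under the fixed lip at one end of the case and the front let down until it lies flat and fully home on the rim, and then swing the clamp at the other end down onto the lid as far as it goes. Leave the instruments in the case and everything else on the counter where it is.

Things in the scene. Friction and masses are not known exactly. Their poses are not given: they have to be found in the camera images.
- case: Open steel case fixed on the counter, 170 mm long (x) by 100 mm wide (y), walls 4 mm. Origin: centre of its underside; x points to its clamp end, z up. Inner floor z = 10 mm; rim of both side walls and of the clamp-end wall z = 60 mm. Inner faces: ends x = +-81 mm, sides y = +-46 mm. The lid lies on the rim; home, its origin is at x = +1.5 to +3 mm, y within 2 mm of 0, z = 50 mm here.
- case_lip (a point): Middle of the free lower edge of the fixed lip at the case's -x end (case x = -65, z = 72 mm). There the end wall rises above the rim to z = 76 mm and the lip, 4 mm thick, overhangs inwards by 16 mm over the full width, 12 mm above the rim. The lid's rear edge goes under it, against the end wall. Axes as the case.
- case_front (a point): Middle of the clamp-end wall's top inner edge (case x = +81, z = 60 mm). The lid's front rib drops in just behind it, so a lid cannot go on from straight above (the lip) nor slide in level (this wall): raise its front 10 to 20 degrees, push its rear edge under the lip until it meets the end wall, then let the front down. Axes as the case.
- lid_long: The lid that belongs to the case: bare steel, loose, about 0.3 kg, 165 mm long (x) by 100 mm wide. Origin: centre of its underside (foot of the ribs); x to its front edge, z up. Plate 4 mm thick, z = 10 to 14 mm. 3 mm ribs reach 10 mm down from it along the front (outer face x = +78 mm) and both sides (outer faces y = +-44 mm, from x = -52.5 mm to the front); it lies level on them.
- lid_handle (a point): Middle of the long lid's handle (0, 0, 40 mm in the lid's frame): a black arched bar along x, 70 mm long, 14 mm wide, 16 mm tall (z = 32 to 48 mm), its two 12 mm feet at x = +-29 mm. Axes as the lid.
- lid_rear (a point): Middle of the long lid's rear lower plate edge (x = -82.5, z = 10 mm in its frame). The last 30 mm of plate here have no ribs: this end goes under the lip.
- lid_front (a point): Middle of the long lid's front edge, upper face (x = +82.5, z = 14 mm in its frame). Seen from above, the front half is the one with two raised beads, 3 mm tall, that run across the plate at x = 43 and 53 mm; the rear half is plain.
- lid_short: The other lid, of the same make and shape but for a smaller case: 125 mm long by 80 mm wide, 48 mm tall with its handle; origin under its centre. Bystander.
- clamp (a joint): Steel clamp hinged at the case's +x end. 0 = shut: its flat claw (50 mm wide, reaching 26 mm inwards from the hinge, underside 16 mm above it) lies on a seated lid's upper face. Grows in rad as it swings outwards, away from the lid; stop at 1.5. It starts well open. Stiff: 0.25 N m of friction (about 4 to 8 N at the lever), stays where it is left. It cannot shut over a lid that is not home.
- clamp_hinge (a point): Middle of the clamp's hinge line, which runs along the case's y (case x = +91, z = 48 mm). Axes as the case.
- clamp_tip (a point): Free end of the clamp's lever: a plate 50 mm wide, 4 mm thick, 58 mm long, that starts 20 mm above the hinge and leans 45 degrees over the lid when shut; its end is then 41 mm inwards of and 61 mm above the hinge (74 mm from it). Pushed on its outer face towards the lip end, some 40 mm above the hinge, it swings over and shuts.
- instrument_a: Steel haemostat, 130 mm long, lying in the case; origin at its middle.
- instrument_b: Steel haemostat, 115 mm long, lying in the case; origin at its middle.
- pump_bottle: White pump bottle, 72 mm across, 161 mm tall; origin under its centre. Bystander.
- flask: Conical glass flask, 90 mm across, 130 mm tall; origin under its centre. Bystander.
- jar: Amber jar, 60 mm across, 65 mm tall; origin under its centre. Bystander.
- bowl: Steel bowl, 92 mm across, 42 mm tall; origin under its centre. Bystander.
- carton: Cardboard carton 120 x 90 x 60 mm; origin under its centre. Bystander.
- pill_bottle: Small amber bottle, 44 mm across, 75 mm tall; origin under its centre. Bystander.
There are look-alikes about, which are no part of the job. What is shaped like the instrument_a but yellow is not meant. What is shaped like the instrument_b but blue is not meant.

How it is judged:
On the way, in this order (a step that is already met when the one before it is completed fails the run):
1. the long lid lies flat and fully home on the case, rear edge under the lip, with the clamp still open (x of lid_long in the frame of case between -0.002 and 0.007 m and y of lid_long in the frame of case between -0.006 and 0.006 m and z of lid_long in the frame of case between 0.046 and 0.0535 m and angle between the z axis of lid_long and the z axis of case, either way round below 0.035 rad and angle between the x axis of lid_long and the x axis of case, either way round below 0.08 rad and x of lid_front in the frame of case above 0.05 m and value of joint clamp above 0.5 rad), for 0.2 s.
2. the clamp is shut onto the lid (x of lid_long in the frame of case between -0.002 and 0.007 m and y of lid_long in the frame of case between -0.006 and 0.006 m and z of lid_long in the frame of case between 0.046 and 0.0535 m and angle between the z axis of lid_long and the z axis of case, either way round below 0.035 rad and angle between the x axis of lid_long and the x axis of case, either way round below 0.08 rad and x of lid_front in the frame of case above 0.05 m and value of joint clamp below 0.1 rad), for 0.2 s.
At the end, for the whole second after the job is handed in: The long lid lies at rest on the case rim, its origin in the case's frame at x -2 to 7 mm, y within 6 mm, z 46 to 53.5 mm, level with the case within 2 degrees, lengthwise within 4.5 degrees and front to the clamp end; the clamp's joint is below 0.10 rad; both instruments are inside the case (all of step 2 and linear speed of lid_long below 0.02 m/s and x of instrument_a in the frame of case between -0.08 and 0.08 m and y of instrument_a in the frame of case between -0.046 and 0.046 m and z of instrument_a in the frame of case between 0 and 0.05 m and x of instrument_b in the frame of case between -0.08 and 0.08 m and y of instrument_b in the frame of case between -0.046 and 0.046 m and z of instrument_b in the frame of case between 0 and 0.05 m); the robot touches nothing.
It fails at once if another thing on the counter (the short lid or a bystander) is pushed more than 40 mm from its place (distance of any of lid_short, pump_bottle, flask, jar, bowl, carton, pill_bottle from where it was at the start of the episode above 0.04 m).
It fails at once if a bystander is tipped over (angle between any of lid_short, pump_bottle, flask, jar, bowl, carton, pill_bottle's own z axis and vertical above 0.5 rad).
It also fails if it takes over 61 s, if anything falls off the work surface, if the arm or the gripper's body presses on something with over 40 N, if the wrist force passes 120 N, or if a joint passes its speed limit or range.

## Robot

A 7-joint arm with a two-finger parallel gripper is mounted at the origin on the work surface. World frame = base frame: x ahead of the robot, y to its left, z up, the work surface at z = 0. Lengths are in m, angles in rad, forces in N, time in s.
With the tool pointing down it reaches from about 0.35 to 0.9 m from the base axis. Payload 19.9 kg.
Tool frame: the origin (TCP) lies on the centre line of the jaws, within the pads' length; the fingertips stand 17 mm ahead of it and the grasp point (between the pads) lies 2 mm behind it; y points along the fingers, z is the direction in which the jaws open and shut, and the axes are right-handed (so a half turn about y gives the same grasp; the last joint's range is limited). The gripper opens to 94 mm and grips with 3 to 60 N. Pads are 16 mm wide; open, the fingers measure 119 mm over their backs; the gripper's body (75 mm by 177 mm) begins 78 mm behind the grasp point.
Start: joints at [1.214, 0.417, -0.01, 1.614, 0.005, 1.111, -0.053], TCP at [0.194, -0.594, 0.222] pointing down, gripper open.
Joint ranges: [-2.81, 2.81], [-0.39, 2.02], [-1.27, 1.25], [0.06, 2.57], [-1.19, 4.33], [0.19, 2], [-2.82, 2.82]. Speed limits (rad/s): [1.89, 1.89, 2.39, 2.39, 3.01, 3.01, 3.01].

## Interface

Orientations are given as [roll, pitch, yaw] about the fixed x, y, z axes, in that order (R = Rz(yaw) Ry(pitch) Rx(roll)).
In Python, from bench import r gives the robot as it stands.
- The arm moves only by the tool arm_command, never from a script. Its argument "series" is a list of rows, each a list of 3 entries, a list of its own where there are three numbers: the shift along the tool's x, y, z in m, then the turn, a rotation vector about the tool's x, y, z in rad, then the opening in per cent of the stroke, from 0 (shut) to 100 (fully open). A call has 1 to 20 rows; each row is the pose to reach, as a shift and turn from the pose commanded when the call began, along the tool's axes at that moment; what a row does not reach only later rows make up. A row lasts 1/12 s, in which the tool goes at most 41.7 mm and 7.16 degrees, less where a joint would pass 70% of its speed; a pose out of reach is approached as far as the arm can. A call with a gripper value outside its range is refused whole. The fingers move at their own pace and stop on an object; the grip force is fixed at half the most. Time passes only in rows, so rows that repeat a pose let the fingers close. It gives the time, the measured TCP pose, the force and the opening at its end, in the units of the state.
- r.observe(): the state, without advancing time (a new reading comes with each control period).
- r.capture(name): name is "scene" or "top" or "wrist"; returns (picture, depth): 480x640x3 uint8, red, green, blue; 480x640 float32, m along the optical axis (not along the pixel's ray), 0 where there is no reading.
- r.get_calibration(name): a dict with "fx", "fy", "cx", "cy" (pixels), "rvec" (rotation vector, rad) and "tvec" (3), from world to camera coordinates, as OpenCV has them; the wrist camera has in their place "mount" (4x4, takes a point from camera to tool coordinates, whose origin is the TCP and whose axes are the tool frame's). Camera axes: x right, y down, z forward; pixel columns grow to the right and rows downward; lengths in m; the calibration is good to about 2 mm. The wrist camera is an equidistant fisheye: a pixel r from the principal point sees the ray r / f radians off the axis. A picture is of the moment at which its call begins: read the wrist's pose just before it. get_calibration takes no time and is no camera call.
- r.hand_in(): hands the job in, once; it reports no verdict.
The state is a dict: "t": time; "q": joint angles; "joint_vel": joint speeds; "effort": joint torques, N m; "tcp_pos": TCP position; "orientation": TCP orientation; "wrist_force": force on the tool from outside, world axes, zero at the start; "torque": the same for the moment, N m; "gripper_width": opening from 0.0 (shut) to 1.0 (fully open).
Only numpy, scipy, OpenCV 4.12 (cv2) and the standard library are available. Lean on these libraries where they do the work, as an engineer would, in place of code of your own. Each camera call takes 0.05 s, during which the arm holds its last target.

## Working session

There is one attempt and no reset: what is moved stays moved. The work goes in short steps, Python scripts to look and compute and a tool call to move; the robot and the scene stay as the last step left them, time stands still between calls to the robot, and variables do not carry over. Pictures are saved under pics/ and viewed, and the job is handed in when it is done.

Besides the shell and the picture viewer there is one more tool, called after ">>>" by a JSON object that holds its "op" and its "data", one argument or row to a line. arm_command: Moves the arm, as the interface text tells. Its arguments: {"type":"object","properties":{"series":{"type":"array"}},"required":["series"]}

```bash
ls; mkdir -p pics; python3 - <<'E'
from bench import r
import cv2,numpy as np
s=r.observe(); print(s)
for n in("scene","top"):
    p,d=r.capture(n); cv2.imwrite(f"pics/{n}0.png",p[:,:,::-1]); np.save(f"{n}0.npy",d); print(n,r.get_calibration(n), d.min(),d.max())
print(r.get_calibration("wrist"))
E
```

```text
pics
{'t': 0.0, 'q': array([ 1.21348981,  0.41799864, -0.01029564,  1.6141855 ,  0.00469543,
        1.11073394, -0.05301713]), 'joint_vel': array([-0.00139698,  0.00075716, -0.00035855, -0.00029158, -0.00119104,
        0.00098028,  0.0004154 ]), 'effort': array([-9.26543435e-04, -8.51235867e+01,  6.37606345e-01, -4.25992656e+01,
       -4.91078245e-02,  1.85157568e-02,  9.63310481e-05]), 'tcp_pos': array([ 0.19398233, -0.59373704,  0.22180517]), 'orientation': array([-1.57209458e+00, -9.41635135e-05, -2.82580367e+00]), 'wrist_force': array([ 0.18521798, -0.5253796 , -0.41383235]), 'torque': array([-0.03648287,  0.01472909,  0.04337064]), 'gripper_width': 1.0011112528411024}
scene {'fx': 593.6486997720021, 'fy': 593.6486997720021, 'cx': 319.82928977148885, 'cy': 234.61031081887276, 'rvec': array([ 0.86721155,  2.72665809, -0.76775107]), 'tvec': array([ 0.43918355, -0.2469823 ,  1.70545409])} 0.0 3.2656076
top {'fx': 471.108714395979, 'fy': 471.108714395979, 'cx': 313.01180873780686, 'cy': 246.80966096254053, 'rvec': array([ 2.17728449, -2.13610506,  0.1339879 ]), 'tvec': array([0.00907418, 0.56662474, 1.16292722])} 0.0 2.1513267
{'fx': 371.64829954431775, 'fy': 371.64829954431775, 'cx': 319.57688029863607, 'cy': 241.0870754445298, 'mount': array([[ 7.30899917e-04,  9.65038483e-01,  2.62107214e-01,
        -7.62388824e-02],
       [ 6.02024116e-04, -2.62107661e-01,  9.65038451e-01,
        -1.62864962e-01],
       [ 9.99999552e-01, -5.47551660e-04, -7.72550908e-04,
         7.23544364e-04],
       [ 0.00000000e+00,  0.00000000e+00,  0.00000000e+00,
         1.00000000e+00]])}
```

View pics/scene0.png

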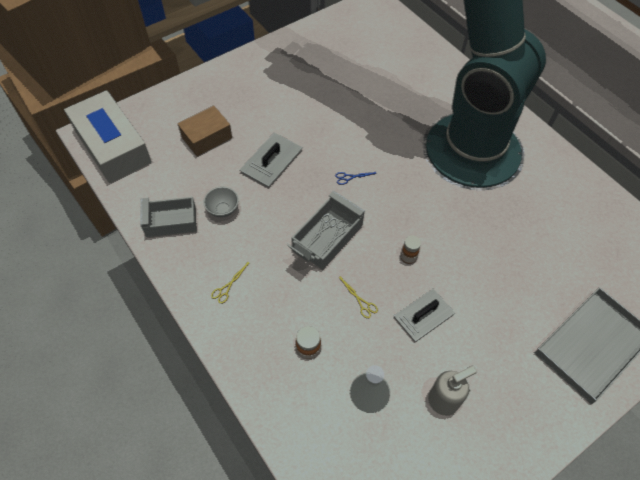

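View pics/top0.png

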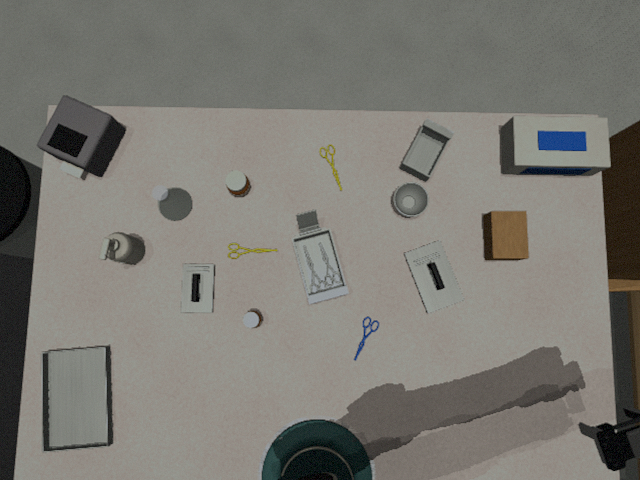

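The top view shows the case at about (320,267), with the lip end at (326,296) nearest the robot and the clamp at (307,220) on the far side. The larger lid is at (432,277) and the short lid at (198,288). Next I'll zoom in to measure.

```bash
python3 - <<'E'
import cv2
p=cv2.imread("pics/top0.png")
a=p[195:320,280:380]; b=p[225:325,390:480]
a=cv2.resize(a,None,fx=4,fy=4,interpolation=cv2.INTER_CUBIC);b=cv2.resize(b,None,fx=4.0,fy=4.0,interpolation=cv2.INTER_CUBIC)
b=cv2.copyMakeBorder(b,0,a.shape[0]-b.shape[0],0,0,cv2.BORDER_CONSTANT)
cv2.imwrite("pics/z0.png",cv2.hconcat([a,b]))
E
```

```text
(no output)
```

View pics/z0.png

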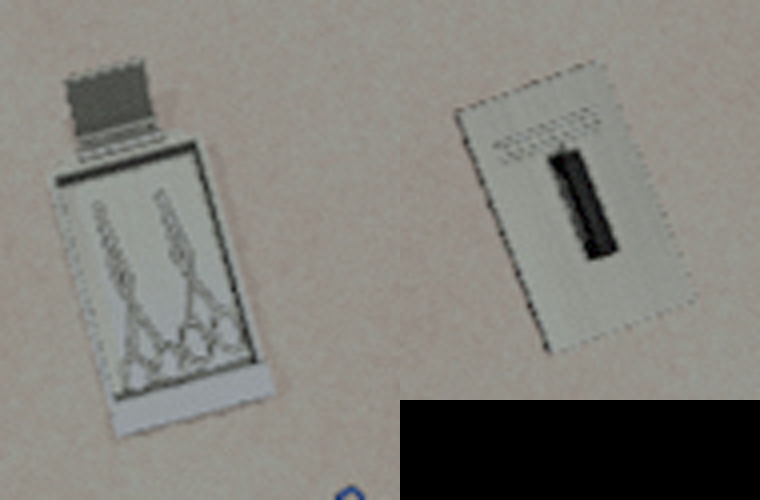

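```bash
cat > h.py <<'E'
import numpy as np,cv2
from bench import r
from scipy.spatial.transform import Rotation as Rn
def ray(n,uv):
    c=r.get_calibration(n);R=Rn.from_rotvec(c["rvec"]).as_matrix();t=c["tvec"]
    d=np.array([(uv[0]-c["cx"])/c["fx"],(uv[1]-c["cy"])/c["fy"],1]); return -R.T@t,R.T@d
def onz(n,uv,z):
    o,d=ray(n,uv); return o+d*(z-o[2])/d[2]
def proj(n,P):
    c=r.get_calibration(n);P=np.atleast_2d(P)@Rn.from_rotvec(c["rvec"]).as_matrix().T+c["tvec"]
    return np.c_[P[:,0]/P[:,2]*c["fx"]+c["cx"],P[:,1]/P[:,2]*c["fy"]+c["cy"]]
def tcp():
    s=r.observe();return s["tcp_pos"],Rn.from_euler("xyz",s["orientation"]).as_matrix()
def wray(uv,pose=None):
    p,R=pose or tcp();c=r.get_calibration("wrist");M=c["mount"]
    x,y=uv[0]-c["cx"],uv[1]-c["cy"];rr=np.hypot(x,y);th=rr/c["fx"]
    d=np.array([np.sin(th)*x/rr,np.sin(th)*y/rr,np.cos(th)]); 
    return p+R@M[:3,3],R@M[:3,:3]@d
def wz(uv,z,pose=None):
    o,d=wray(uv,pose);return o+d*(z-o[2])/d[2]
E
python3 - <<'E'
from h import *
def pt(zx,zy,ox,oy):return (ox+(zx+.5)/4-.5,oy+(zy+.5)/4-.5)
np.set_printoptions(precision=4,suppress=True)
A=lambda x,y,z:onz("top",pt(x,y,280,195),z)
B=lambda x,y,z:onz("top",pt(x-400,y,390,225),z)
cf=[A(52,180,.06),A(197,140,.06)]; cl=[A(118,437,.076),A(272,393,.076)]
print("case",*cf,*cl); fm=sum(cf)/2; lm=sum(cl)/2; print(fm,lm,np.linalg.norm((fm-lm)[:2]),np.degrees(np.arctan2(*(fm-lm)[1::-1])),np.degrees(np.arctan2(*(cf[0]-cf[1])[1::-1])))
print("case c",(fm+lm)/2)
l=[B(457,110,.014),B(595,62,.014),B(548,352,.014),B(697,300,.014)]
f=(l[0]+l[1])/2;b=(l[2]+l[3])/2
print("lid",*l,sum(l)/4,np.linalg.norm((f-b)[:2]),np.degrees(np.arctan2(*(f-b)[1::-1])))
h=[B(565,155,.048),B(600,250,.048)];print("handle",*h,sum(h)/2)
print("clamp",[A(105,97,z) for z in(.1,.06)])
d=np.load("top0.npy");print("clamp h")
c=r.get_calibration("top");R=Rn.from_rotvec(c["rvec"]).as_matrix()
for v in range(208,236,2):
  u=int(304+ (v-208)*.28); o,dd=ray("top",(u,v)); print((u,v),o+dd*d[v,u])
p,R=tcp();print(p,R)
E
```

```text
case [0.5804 0.0711 0.06  ] [ 0.6073 -0.019   0.06  ] [0.4219 0.0266 0.076 ] [ 0.4502 -0.0663  0.076 ]
[0.5939 0.026  0.06  ] [ 0.4361 -0.0199  0.076 ] 0.16431853428423857 16.21845586343145 106.68432474973984
case c [0.515  0.0031 0.068 ]
lid [ 0.5597 -0.2153  0.014 ] [ 0.5927 -0.3049  0.014 ] [ 0.4058 -0.2724  0.014 ] [ 0.4405 -0.3679  0.014 ] [ 0.4997 -0.2901  0.014 ] 0.16442605278749384 21.421459726767978
handle [ 0.5286 -0.2762  0.048 ] [ 0.4696 -0.2973  0.048 ] [ 0.4991 -0.2868  0.048 ]
clamp [array([0.6261, 0.0384, 0.1   ]), array([0.6336, 0.0391, 0.06  ])]
clamp h
(304, 208) [0.6733 0.0457 0.0026]
(304, 210) [ 0.6689  0.0457 -0.0021]
(305, 212) [0.6404 0.0406 0.1129]
(305, 214) [0.6373 0.0407 0.1043]
(306, 216) [0.6335 0.0382 0.0985]
(306, 218) [0.6307 0.0383 0.0872]
(307, 220) [0.6278 0.036  0.0758]
(307, 222) [0.6248 0.036  0.065 ]
(308, 224) [0.6202 0.0335 0.0625]
(309, 226) [0.612  0.0307 0.081 ]
(309, 228) [0.6122 0.0309 0.0499]
(310, 230) [0.6068 0.0283 0.0518]
(310, 232) [0.6022 0.0282 0.0488]
(311, 234) [0.5954 0.0255 0.0603]
[ 0.194  -0.5938  0.2219] [[-0.9506 -0.0004  0.3106]
 [-0.3106  0.001  -0.9506]
 [ 0.0001 -1.     -0.0011]]
```

>>> {"op": "arm_command", "data": {
  "series": [
    [[-0.385, 0, -0.195], [0, -0.058, 0], 100],
    [[-0.385, 0, -0.195], [0, -0.058, 0], 100],
    [[-0.385, 0, -0.195], [0, -0.058, 0], 100],
    [[-0.385, 0, -0.195], [0, -0.058, 0], 100],
    [[-0.385, 0, -0.195], [0, -0.058, 0], 100],
    [[-0.385, 0, -0.195], [0, -0.058, 0], 100],
    [[-0.385, 0, -0.195], [0, -0.058, 0], 100],
    [[-0.385, 0, -0.195], [0, -0.058, 0], 100],
    [[-0.385, 0, -0.195], [0, -0.058, 0], 100],
    [[-0.385, 0, -0.195], [0, -0.058, 0], 100],
    [[-0.385, 0, -0.195], [0, -0.058, 0], 100],
    [[-0.385, 0, -0.195], [0, -0.058, 0], 100],
    [[-0.385, 0, -0.195], [0, -0.058, 0], 100],
    [[-0.385, 0, -0.195], [0, -0.058, 0], 100]
  ]
}}

```text
t: 1.27
tcp_pos: [0.4988, -0.2899, 0.2222]
orientation: [-1.571, -0.001, -2.769]
wrist_force: [-0.1, -0.3, -0.7]
gripper_width: 1.001
```

```bash
python3 - <<'E'
from h import *
print(tcp(),r.observe()["t"])
p,d=r.capture("wrist"); cv2.imwrite("pics/w1.png",p[:,:,::-1]); np.save("w1.npy",d)
E
```

```text
(array([ 0.49877554, -0.28988049,  0.22215532]), array([[-9.31305567e-01, -8.21758321e-04,  3.64237926e-01],
       [-3.64238021e-01, -3.58671334e-05, -9.31305891e-01],
       [ 7.78372535e-04, -9.99999662e-01, -2.65912363e-04]])) 1.2667
```

View pics/w1.png

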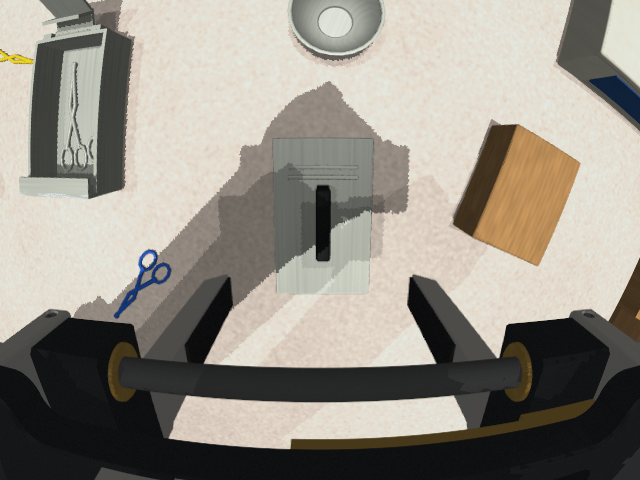

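The wrist view shows the lid with corners at (273,138), (372,138), (372,294) and (275,293). Its handle runs from (323,185) to (323,261), and the beads at rows 165–178 put the front at the far end. The case is at upper left.

```bash
python3 - <<'E'
from h import *
np.set_printoptions(precision=4,suppress=True)
l=[wz(u,.014) for u in((273,138),(372,138),(275,293),(372,294))]
f=(l[0]+l[1])/2;b=(l[2]+l[3])/2
print(*l,"c",sum(l)/4,np.linalg.norm((f-b)[:2]),np.degrees(np.arctan2(*(f-b)[1::-1])))
h=[wz(u,.048) for u in((323,186),(323,261))];print(*h,sum(h)/2,np.linalg.norm(h[0]-h[1]),np.degrees(np.arctan2(*(h[0]-h[1])[1::-1])))
p,R=tcp();
for t in (sum(h)/2,sum(l)/4):
  t=t.copy();t[2]=.038;print("tool shift",R.T@(t-p))
E
```

```text
[ 0.5576 -0.2182  0.014 ] [ 0.5933 -0.3096  0.014 ] [ 0.4035 -0.2756  0.014 ] [ 0.4407 -0.3746  0.014 ] c [ 0.4988 -0.2945  0.014 ] 0.16514559097513343 21.770082835557403
[ 0.5339 -0.2803  0.048 ] [ 0.4672 -0.3065  0.048 ] [ 0.5005 -0.2934  0.048 ] 0.07165641681608226 21.399068607236508
tool shift [-0.0008  0.1843  0.0037]
tool shift [0.0013 0.1843 0.0041]
```

>>> {"op": "arm_command", "data": {
  "series": [
    [[0, 0.15, 0.004], [0, 0, 0], 100],
    [[0, 0.15, 0.004], [0, 0, 0], 100],
    [[0, 0.15, 0.004], [0, 0, 0], 70],
    [[0, 0.15, 0.004], [0, 0, 0], 60],
    [[0, 0.17, 0.004], [0, 0, 0], 50],
    [[0, 0.184, 0.004], [0, 0, 0], 50],
    [[0, 0.184, 0.004], [0, 0, 0], 50],
    [[0, 0.184, 0.004], [0, 0, 0], 0],
    [[0, 0.184, 0.004], [0, 0, 0], 0],
    [[0, 0.184, 0.004], [0, 0, 0], 0],
    [[0, 0.184, 0.004], [0, 0, 0], 0],
    [[0, 0.184, 0.004], [0, 0, 0], 0],
    [[0, 0.184, 0.004], [0, 0, 0], 0],
    [[0, 0.184, 0.004], [0, 0, 0], 0],
    [[0, 0.184, 0.004], [0, 0, 0], 0],
    [[0, 0.184, 0.004], [0, 0, 0], 0]
  ]
}}

```text
t: 2.65
tcp_pos: [0.501, -0.2928, 0.0386]
orientation: [-1.571, 0.0, -2.768]
wrist_force: [-1.2, 1.3, 5.4]
gripper_width: 0.147
```

>>> {"op": "arm_command", "data": {
  "series": [
    [[0, -0.01, 0], [0, 0, 0], 0],
    [[0, -0.03, 0], [0, 0, 0], 0],
    [[0, -0.06, 0], [0, 0, 0], 0],
    [[0, -0.09, 0], [0, 0, 0], 0],
    [[0, -0.12, 0], [0, 0, 0], 0],
    [[-0.02, -0.15, -0.02], [0, 0.02, 0], 0],
    [[-0.035, -0.18, -0.05], [0, 0.05, 0], 0],
    [[-0.06, -0.21, -0.08], [0, 0.085, 0], 0],
    [[-0.076, -0.24, -0.104], [0, 0.085, 0], 0],
    [[-0.076, -0.26, -0.104], [0, 0.085, 0], 0],
    [[-0.076, -0.26, -0.104], [0, 0.085, 0], 0],
    [[-0.076, -0.26, -0.104], [0, 0.085, 0], 0]
  ]
}}

```text
t: 3.65
tcp_pos: [0.534, -0.168, 0.2998]
orientation: [-1.569, 0.002, -2.852]
wrist_force: [0.1, -0.6, -4.2]
gripper_width: 0.148
```

```bash
python3 - <<'E'
from h import *
s=r.observe();print(tcp(),s["t"],s["wrist_force"],s["gripper_width"])
p,d=r.capture("wrist"); cv2.imwrite("pics/w2.png",p[:,:,::-1]); np.save("w2.npy",d)
E
```

```text
(array([ 0.53400868, -0.16797604,  0.29978011]), array([[-9.58276830e-01,  1.98374786e-03,  2.85834885e-01],
       [-2.85837026e-01, -8.89884032e-04, -9.58277832e-01],
       [-1.64662170e-03, -9.99997636e-01,  1.41978384e-03]])) 3.65 [ 0.11240764 -0.63398463 -4.15455586] 0.1483692052457185
```

View pics/w2.png

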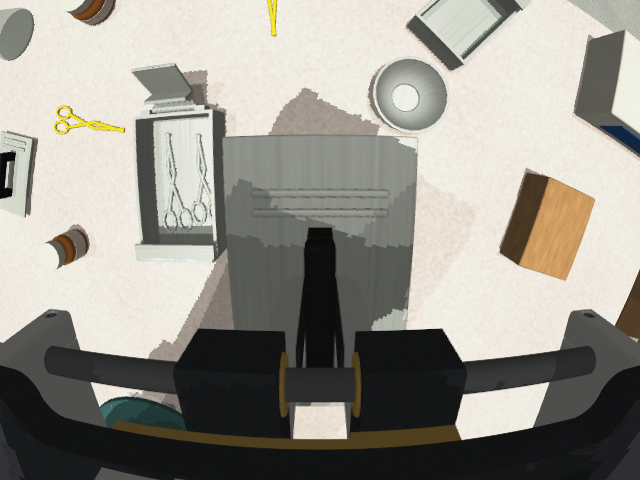

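```bash
python3 - <<'E'
import cv2
p=cv2.imread("pics/w2.png")
cv2.imwrite("pics/z2.png",cv2.resize(p[60:270,120:240],None,fx=2.8*1,fy=2.8,interpolation=cv2.INTER_CUBIC))
cv2.imwrite("pics/z2b.png",cv2.resize(p[120:345,210:430],None,fx=2.6,fy=2.6,interpolation=cv2.INTER_CUBIC))
E
```

```text
(no output)
```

View pics/z2.png

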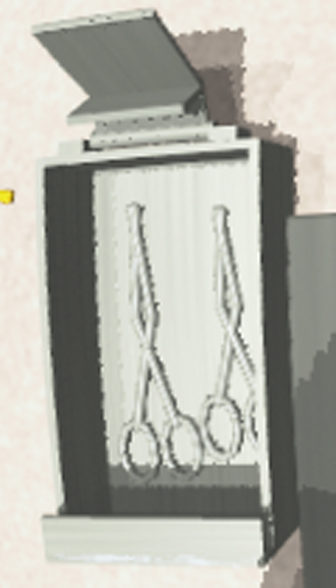

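View pics/z2b.png

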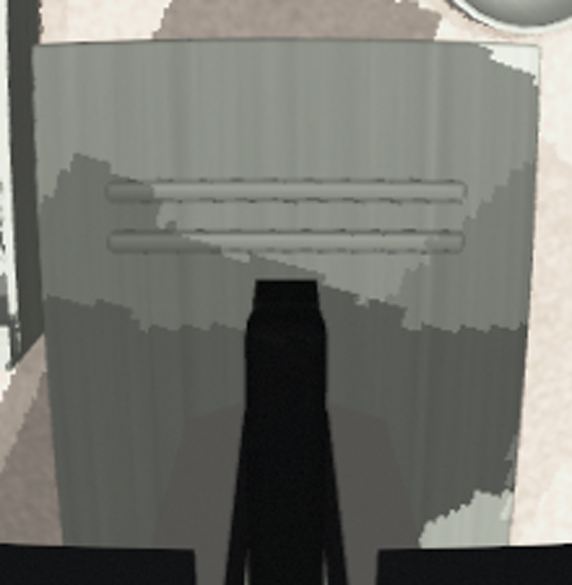

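```bash
cat >m2.py <<'E'
from h import *
np.set_printoptions(precision=4,suppress=True)
A=lambda x,y,z:wz((120+(x+.5)/2.8-.5,60+(y+.5)/2.8-.5),z)
# case rim
L=[A(41,165,.06),A(42,250,.06),A(46,380,.06),A(57,505,.06)]
Rr=[A(268,150,.06),A(270,250,.06),A(270,380,.06),A(268,505,.06)]
for nm,S in(("L",L),("R",Rr)):
  S=np.array(S);k=np.polyfit(S[:,0],S[:,1],1);print(nm,k,np.degrees(np.arctan(k[0])),*S)
lip=[A(43,517,.076),A(270,517,.076),A(44,560,.076),A(264,568,.076)]
print("lip",*lip, "free-edge yaw",np.degrees(np.arctan2(*(lip[0]-lip[1])[1::-1])),np.degrees(np.arctan2(*(lip[2]-lip[3])[1::-1])))
p,R=tcp()
B=lambda x,y,z:wz((210+(x+.5)/2.6-.5,120+(y+.5)/2.6-.5),z)
zt=p[2]-.0386+.014
l=[B(35,45,zt),B(539,45,zt)]
print("lidfront",*l,np.degrees(np.arctan2(*(l[0]-l[1])[1::-1])),np.linalg.norm(l[0]-l[1]))
for q in l: print(R.T@(q-p))
for q in (B(62,540,zt),B(512,540,zt),B(113,191,zt+.002),B(460,191,zt+.002)): print(R.T@(q-p))
E
python3 m2.py
```

```text
L [ 0.2668 -0.0866] 14.93962881505334 [0.5818 0.0686 0.06  ] [0.5473 0.0592 0.06  ] [0.494  0.0456 0.06  ] [0.4413 0.0309 0.06  ]
R [ 0.2493 -0.1812] 13.998696410129336 [ 0.6081 -0.0286  0.06  ] [ 0.5701 -0.0399  0.06  ] [ 0.5198 -0.0527  0.06  ] [ 0.4692 -0.0634  0.06  ]
lip [0.4407 0.0297 0.076 ] [ 0.4701 -0.0685  0.076 ] [0.4218 0.0266 0.076 ] [ 0.4485 -0.0705  0.076 ] free-edge yaw 106.63105666816514 105.34331067443935
lidfront [ 0.5964 -0.0993  0.2737] [ 0.6244 -0.1939  0.2737] 106.5073336183197 0.09866190408847594
[-0.0803  0.0246 -0.0485]
[-0.0802  0.0246  0.0502]
[ 0.0265  0.0246 -0.0494]
[0.0266 0.0246 0.0511]
[-0.0511  0.0226 -0.0331]
[-0.0511  0.0226  0.0346]
```

>>> {"op": "arm_command", "data": {
  "series": [
    [[-0.006, 0.03, -0.032], [0, 0.02, 0], 0],
    [[-0.006, 0.06, -0.032], [0, 0.02, 0], 0],
    [[-0.006, 0.09, -0.032], [0, 0.02, 0], 0],
    [[-0.006, 0.12, -0.032], [0, 0.02, 0], 0],
    [[-0.006, 0.12, -0.032], [0, 0.02, 0], 0],
    [[-0.006, 0.12, -0.032], [0, 0.02, 0], 0],
    [[-0.006, 0.12, -0.032], [0, 0.02, 0], 0]
  ]
}}

```text
t: 4.28
tcp_pos: [0.5307, -0.1365, 0.1794]
orientation: [-1.571, 0.0, -2.874]
wrist_force: [0.9, 0.8, -3.9]
gripper_width: 0.145
```

```bash
python3 - <<'E'
from h import *
s=r.observe();print(tcp(),s["t"],s["wrist_force"],s["gripper_width"])
p,d=r.capture("wrist"); cv2.imwrite("pics/w3.png",p[:,:,::-1]); np.save("w3.npy",d)
p=p[:,:,::-1]
cv2.imwrite("pics/z3.png",cv2.resize(p[30:330,0:240],None,fx=2,fy=2,interpolation=cv2.INTER_CUBIC))
E
```

```text
(array([ 0.5306622 , -0.13648301,  0.17944452]), array([[-9.64306680e-01,  3.28081537e-04,  2.64787687e-01],
       [-2.64787700e-01,  5.72725426e-06, -9.64306732e-01],
       [-3.17887741e-04, -9.99999946e-01,  8.13491259e-05]])) 4.2833 [ 0.90675341  0.81753409 -3.88877021] 0.14509575425177312
```

View pics/z3.png

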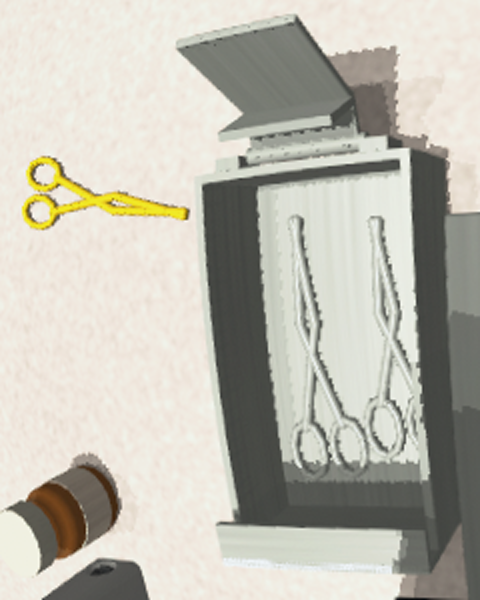

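View pics/w3.png

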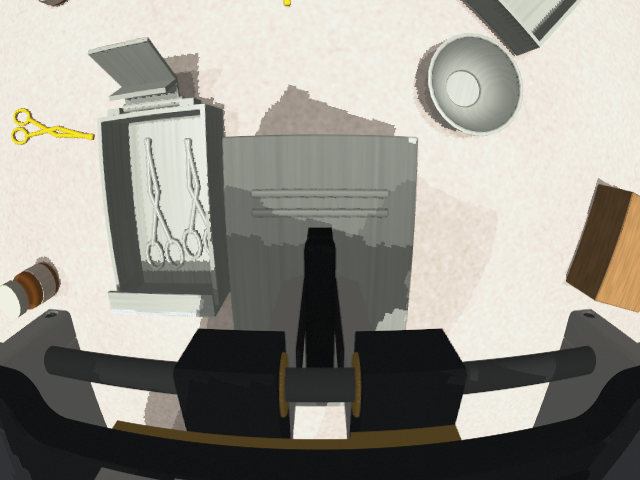

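```bash
python3 - <<'E'
import cv2
p=cv2.imread("pics/w3.png")
a=cv2.resize(p[95:145,90:240],None,fx=5,fy=5,interpolation=cv2.INTER_CUBIC)
b=cv2.resize(p[270:325,90:240],None,fx=5,fy=5,interpolation=cv2.INTER_CUBIC)
cv2.imwrite("pics/z4.png",cv2.vconcat([a,b]))
E
```

```text
(no output)
```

View pics/z4.png

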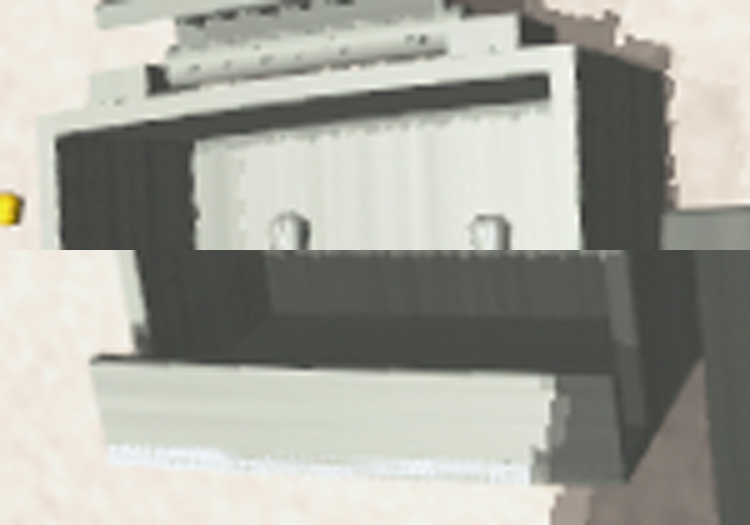

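```bash
cat >m3.py <<'E'
from h import *
np.set_printoptions(precision=4,suppress=True)
pose=(np.array([0.5306622,-0.13648301,0.17944452]),np.array([[-9.64306680e-01,3.28081537e-04,2.64787687e-01],[-2.64787700e-01,5.72725426e-06,-9.64306732e-01],[-3.17887741e-04,-9.99999946e-01,8.13491259e-05]]))
def A(x,y,z):
  v=95+(y+.5)/5-.5 if y<250 else 270+(y-250+.5)/5-.5
  return wz((90+(x+.5)/5-.5,v),z,pose)
obs=[((36,118),(85,50,60)),((577,46),(85,-50,60)),((55,138),(81,46,60)),((551,74),(81,-46,60)),((92,362),(-65,50,76)),((615,378),(-65,-50,76)),((108,462),(-85,50,76)),((628,483),(-85,-50,76))]
P=np.array([A(*u,m[2]/1000)[:2] for u,m in obs]);M=np.array([m[:2] for u,m in obs])/1000
Pc=P-P.mean(0);Mc=M-M.mean(0)
a=np.arctan2((Mc[:,0]*Pc[:,1]-Mc[:,1]*Pc[:,0]).sum(),(Mc*Pc).sum())
Rz=np.array([[np.cos(a),-np.sin(a)],[np.sin(a),np.cos(a)]])
t=P.mean(0)-Rz@M.mean(0)
print("yaw",np.degrees(a),"c",t);print("res mm",1e3*(P-(M@Rz.T+t))@Rz)
E
python3 m3.py
```

```text
yaw 16.259398724534822 c [0.5172 0.0017]
res mm [[-0.0977  0.2618]
 [-0.1467 -0.4235]
 [-0.1138  0.3297]
 [-0.197  -0.0435]
 [-0.1073 -0.4162]
 [-0.4081 -0.388 ]
 [ 0.3616  0.9324]
 [ 0.7091 -0.2528]]
```

```bash
cat >plan.py <<'E'
from h import *
np.set_printoptions(precision=4,suppress=True)
YAW=np.radians(16.26);C=np.array([.5172,.0017,0])
LT=np.array([.0023,.0386,0.0])  # lid origin in tool
RTL=np.array([[-1,0,0],[0,0,-1],[0,-1,0]]).T  # columns: lid axes in tool
RTL=np.array([[-1,0,0],[0,0,-1.],[0,-1,0]])
def target(rx,rz,tilt,y=0.):
    Rc=Rn.from_euler("z",YAW).as_matrix()
    Rl=Rc@Rn.from_euler("y",-np.radians(tilt)).as_matrix()
    rear=C+Rc@np.array([rx,y,rz])
    lo=rear-Rl@np.array([-.0825,0,.010])
    Rt=Rl@RTL.T
    return lo-Rt@LT,Rt
def rel(T,cur=None):
    p,R=cur or tcp();tp,tR=T
    return R.T@(tp-p),Rn.from_matrix(R.T@tR).as_rotvec()
def show(n,T,cur=None):
    a,b=rel(T,cur);print(n,"shift",a.round(4),"turn",b.round(3),"world",T[0].round(4))
def lidin():
    p,R=tcp();Rl=R@RTL;o=p+R@LT;Rc=Rn.from_euler("z",YAW).as_matrix()
    rear=o+Rl@np.array([-.0825,0,.01]);
    return Rc.T@(o-C),Rc.T@(rear-C),Rn.from_matrix(Rc.T@Rl).as_euler("xyz",degrees=True)
E
python3 - <<'E'
from plan import *
print(lidin())
show("high",target(-.055,.12,14)); show("stage",target(-.057,.0625,14))
E
```

```text
(array([-0.0277, -0.1365,  0.1414]), array([-0.1102, -0.1352,  0.1513]), array([-0.0464, -0.0816, -0.8952]))
high shift [-0.0436  0.0117 -0.1372] turn [-0.003 -0.015  0.243] world [0.5367 0.0074 0.1683]
stage shift [-0.0415  0.0692 -0.1372] turn [-0.003 -0.015  0.243] world [0.5348 0.0068 0.1108]
```

>>> {"op": "arm_command", "data": {
  "series": [
    [[-0.01, 0, -0.03], [0, 0, 0.05], 0],
    [[-0.02, 0, -0.06], [0, -0.005, 0.1], 0],
    [[-0.03, 0, -0.09], [-0.001, -0.01, 0.16], 0],
    [[-0.044, 0, -0.12], [-0.003, -0.015, 0.21], 0],
    [[-0.044, 0, -0.137], [-0.003, -0.015, 0.243], 0],
    [[-0.044, 0.012, -0.137], [-0.003, -0.015, 0.243], 0],
    [[-0.044, 0.012, -0.137], [-0.003, -0.015, 0.243], 0],
    [[-0.044, 0.012, -0.137], [-0.003, -0.015, 0.243], 0]
  ]
}}

```text
t: 5.0
tcp_pos: [0.5368, 0.0074, 0.1675]
orientation: [-1.571, 0.243, -2.858]
wrist_force: [0.3, -0.6, -4.4]
gripper_width: 0.147
```

```bash
python3 - <<'E'
from plan import *
print(*lidin(),r.observe()["t"],r.observe()["wrist_force"])
show("stage",target(-.057,.0625,14))
show("b1",target(-.068,.0625,14))
show("b2",target(-.079,.062,14))
for n in("wrist","scene","top"):
    p,d=r.capture(n); p=p[:,:,::-1]
    if n=="scene": p=cv2.resize(p[160:300,260:400],None,fx=4,fy=4,interpolation=cv2.INTER_CUBIC)
    cv2.imwrite(f"pics/{n}5.png",p)
E
```

```text
[ 0.0275 -0.      0.1295] [-0.055  -0.      0.1193] [  0.0329 -13.95    -0.0153] 5.0 [ 0.2722 -0.646  -4.3546]
stage shift [ 0.0157  0.0546 -0.    ] turn [ 0.001 -0.     0.001] world [0.5348 0.0068 0.1108]
b1 shift [ 0.0264  0.0519 -0.    ] turn [ 0.001 -0.     0.001] world [0.5243 0.0038 0.1108]
b2 shift [ 0.0372  0.0498 -0.    ] turn [ 0.001 -0.     0.001] world [0.5137 0.0007 0.1103]
```

View pics/wrist5.png

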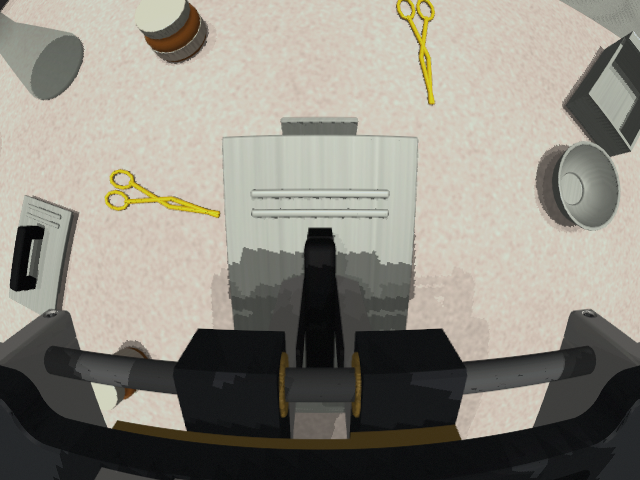

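View pics/scene5.png

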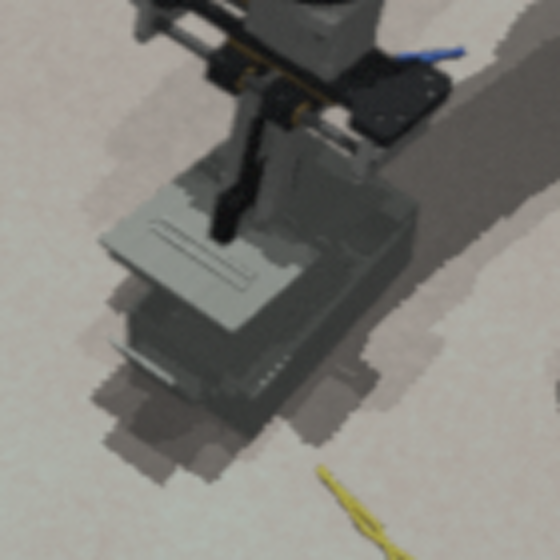

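The clamp tip (columns 282–357) is centred on the lid's front edge (columns 222–418), so the lateral alignment is good. Next I'll descend and start the insertion.

>>> {"op": "arm_command", "data": {
  "series": [
    [[0.004, 0.02, 0], [0.001, 0, 0.001], 0],
    [[0.01, 0.04, 0], [0.001, 0, 0.001], 0],
    [[0.016, 0.0545, 0], [0.001, 0, 0.001], 0],
    [[0.016, 0.0545, 0], [0.001, 0, 0.001], 0],
    [[0.02, 0.0535, 0], [0.001, 0, 0.001], 0],
    [[0.0265, 0.052, 0], [0.001, 0, 0.001], 0],
    [[0.0265, 0.052, 0], [0.001, 0, 0.001], 0],
    [[0.0265, 0.052, 0], [0.001, 0, 0.001], 0]
  ]
}}

```text
t: 5.82
tcp_pos: [0.5239, 0.0039, 0.1106]
orientation: [-1.57, 0.245, -2.858]
wrist_force: [-0.6, 0.5, -3.0]
gripper_width: 0.146
```

```bash
python3 - <<'E'
from plan import *
print(*lidin(),r.observe()["t"],r.observe()["wrist_force"])
show("b2",target(-.077,.062,14))
show("b3",target(-.082,.062,14))
for n in("scene",):
    p,d=r.capture(n); p=p[:,:,::-1]
    if n=="scene": p=cv2.resize(p[160:300,260:400],None,fx=4,fy=4,interpolation=cv2.INTER_CUBIC)
    cv2.imwrite(f"pics/{n}6.png",p)
E
```

```text
[0.0142 0.0002 0.0726] [-0.0683  0.0002  0.0623] [ -0.0298 -14.0501  -0.0229] 5.8167 [-0.6186  0.4837 -2.9833]
b2 shift [ 0.0085 -0.0017  0.0002] turn [-0.001 -0.    -0.001] world [0.5156 0.0012 0.1103]
b3 shift [ 0.0134 -0.003   0.0002] turn [-0.001 -0.    -0.001] world [ 0.5108 -0.0002  0.1103]
```

View pics/scene6.png

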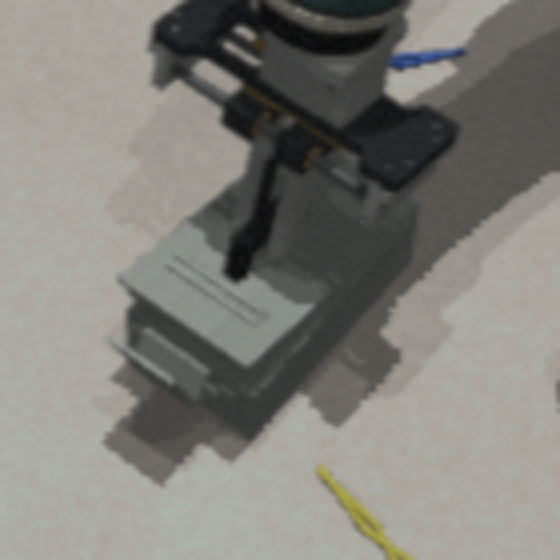

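>>> {"op": "arm_command", "data": {
  "series": [
    [[0.004, -0.001, 0], [-0.001, 0, -0.001], 0],
    [[0.0085, -0.002, 0], [-0.001, 0, -0.001], 0],
    [[0.0085, -0.002, 0], [-0.001, 0, -0.001], 0],
    [[0.0105, -0.0025, 0], [-0.001, 0, -0.001], 0],
    [[0.0115, -0.0025, 0], [-0.001, 0, -0.001], 0],
    [[0.0115, -0.0025, 0], [-0.001, 0, -0.001], 0]
  ]
}}

```text
t: 6.37
tcp_pos: [0.5128, 0.001, 0.1096]
orientation: [-1.572, 0.244, -2.858]
wrist_force: [1.9, 0.6, -1.6]
gripper_width: 0.144
```

```bash
python3 - <<'E'
from plan import *
print(*lidin(),r.observe()["t"],r.observe()["wrist_force"])
E
```

```text
[0.0027 0.0005 0.0715] [-0.0798  0.0005  0.0613] [  0.0586 -13.9847  -0.0016] 6.3667 [ 1.9177  0.6157 -1.5783]
```

```bash
python3 - <<'E'
from plan import *
for t,z in((14,.0615),(11,.0613),(8,.061),(6,.061),(4,.061),(2,.061),(0,.0605)): show(t,target(-.0802,z,t))
E
```

```text
14 shift [ 0.0004 -0.0003  0.0005] turn [ 0.001 -0.     0.   ] world [0.5126 0.0003 0.1098]
11 shift [-0.001   0.0044  0.0005] turn [ 0.001 -0.    -0.052] world [0.5149 0.001  0.1056]
8 shift [-0.002   0.0092  0.0005] turn [ 0.001  0.    -0.104] world [0.517  0.0016 0.1011]
6 shift [-0.0027  0.0123  0.0005] turn [ 0.001  0.    -0.139] world [0.5183 0.002  0.0983]
4 shift [-0.0032  0.0153  0.0005] turn [ 0.001  0.    -0.174] world [0.5195 0.0024 0.0954]
2 shift [-0.0036  0.0184  0.0005] turn [ 0.001  0.    -0.209] world [0.5206 0.0027 0.0925]
0 shift [-0.0038  0.022   0.0005] turn [ 0.001  0.    -0.244] world [0.5216 0.003  0.0891]
```

>>> {"op": "arm_command", "data": {
  "series": [
    [[0, 0.002, 0.0005], [0.001, 0, -0.026], 0],
    [[-0.001, 0.0044, 0.0005], [0.001, 0, -0.052], 0],
    [[-0.0015, 0.0068, 0.0005], [0.001, 0, -0.078], 0],
    [[-0.002, 0.009, 0.0005], [0.001, 0, -0.104], 0],
    [[-0.0025, 0.012, 0.0005], [0.001, 0, -0.139], 0],
    [[-0.0025, 0.012, 0.0005], [0.001, 0, -0.139], 0]
  ]
}}

```text
t: 6.87
tcp_pos: [0.5184, 0.0025, 0.0979]
orientation: [-1.571, 0.102, -2.857]
wrist_force: [0.2, 0.6, -4.7]
gripper_width: 0.151
```

```bash
python3 - <<'E'
from plan import *
print(*lidin(),r.observe()["t"],r.observe()["wrist_force"],r.observe()["torque"])
for t,z in((4,.061),(2,.061),(0,.0605)): show(t,target(-.0802,z,t))
E
```

```text
[0.003  0.0004 0.0593] [-0.0801  0.0004  0.0608] [ 0.0295 -5.8717  0.0398] 6.8667 [ 0.1595  0.6107 -4.6977] [-0.0752  0.2111  0.0079]
4 shift [-0.0008  0.0026  0.0004] turn [ 0.001  0.001 -0.033] world [0.5195 0.0024 0.0954]
2 shift [-0.0016  0.0056  0.0004] turn [ 0.001  0.001 -0.068] world [0.5206 0.0027 0.0925]
0 shift [-0.0023  0.0091  0.0004] turn [ 0.001  0.001 -0.102] world [0.5216 0.003  0.0891]
```

>>> {"op": "arm_command", "data": {
  "series": [
    [[-0.0008, 0.0026, 0.0003], [0.001, 0, -0.033], 0],
    [[-0.0011, 0.004, 0.0003], [0.001, 0, -0.05], 0],
    [[-0.0015, 0.0055, 0.0003], [0.001, 0, -0.068], 0],
    [[-0.0015, 0.0055, 0.0003], [0.001, 0, -0.068], 0]
  ]
}}

```text
t: 7.2
tcp_pos: [0.5201, 0.0025, 0.0927]
orientation: [-1.57, 0.036, -2.857]
wrist_force: [4.3, 0.7, -2.4]
gripper_width: 0.148
```

```bash
python3 - <<'E'
from plan import *
print(*lidin(),r.observe()["t"],r.observe()["wrist_force"],r.observe()["torque"])
for t,z in((1,.061),(0,.0603)): show(t,target(-.0802,z,t))
E
```

```text
[ 0.0021 -0.0001  0.0541] [-0.0807 -0.0001  0.0611] [-0.0314 -2.0441  0.0188] 7.2 [ 4.2807  0.7208 -2.392 ] [ 0.2153 -0.9525 -0.0057]
1 shift [-0.001   0.0017 -0.0001] turn [-0.001  0.    -0.018] world [0.5211 0.0028 0.0911]
0 shift [-0.0014  0.0039 -0.0001] turn [-0.001  0.    -0.036] world [0.5216 0.003  0.0889]
```

>>> {"op": "arm_command", "data": {
  "series": [
    [[-0.001, 0.0017, 0], [0, 0, -0.018], 0],
    [[-0.0014, 0.0038, 0], [0, 0, -0.036], 0],
    [[-0.0014, 0.0045, 0], [0, 0, -0.036], 0],
    [[-0.0014, 0.0045, 0], [0, 0, -0.036], 0],
    [[-0.0014, 0.0045, 0], [0, 0, -0.036], 0]
  ]
}}

```text
t: 7.62
tcp_pos: [0.5213, 0.0026, 0.0886]
orientation: [-1.57, -0.0, -2.858]
wrist_force: [-0.6, 1.4, 3.4]
gripper_width: 0.146
```

```bash
python3 - <<'E'
from plan import *
print(*lidin(),r.observe()["t"],r.observe()["wrist_force"],r.observe()["torque"])
for n in("scene","wrist"):
    p,d=r.capture(n); p=p[:,:,::-1]
    if n=="scene": p=cv2.resize(p[160:300,260:400],None,fx=4,fy=4,interpolation=cv2.INTER_CUBIC)
    cv2.imwrite(f"pics/{n}7.png",p)
E
```

```text
[ 0.0018 -0.0003  0.05  ] [-0.0807 -0.0003  0.06  ] [-0.0481  0.0145 -0.0045] 7.6167 [-0.5743  1.367   3.3905] [ 0.2665 -0.1343 -0.0433]
```

View pics/scene7.png

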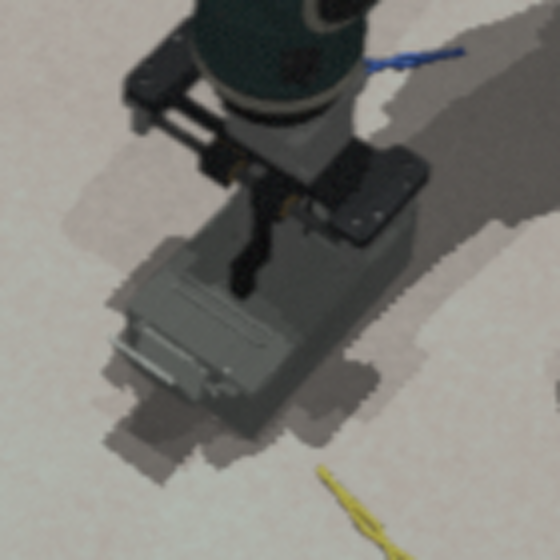

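View pics/wrist7.png

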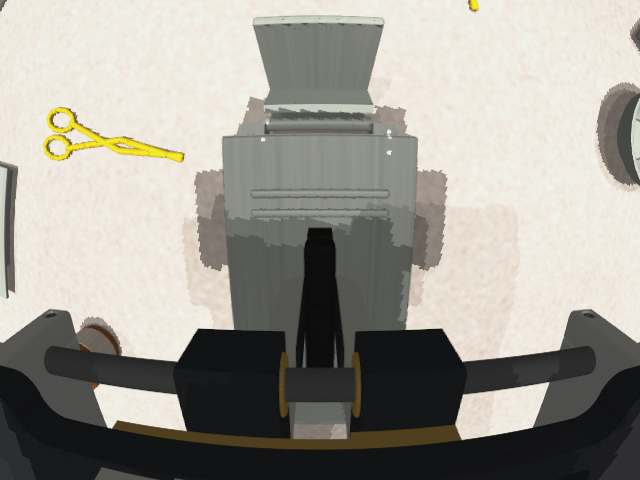

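Lid origin in the case frame is x = 1.8 mm, y = -0.3 mm, z = 50.0 mm, level, with the counter-force about 7 N. I'll release and back off.

>>> {"op": "arm_command", "data": {
  "series": [
    [[0, 0, 0], [0, 0, 0], 15],
    [[0, 0, 0], [0, 0, 0], 20],
    [[0, 0, 0], [0, 0, 0], 30],
    [[0, 0, 0], [0, 0, 0], 40],
    [[0, 0, 0], [0, 0, 0], 40],
    [[0, 0, 0], [0, 0, 0], 40],
    [[0, -0.01, 0], [0, 0, 0], 40],
    [[0, -0.04, 0], [0, 0, 0], 40],
    [[0, -0.08, 0], [0, 0, 0], 40],
    [[0, -0.12, 0], [0, 0, 0], 40],
    [[0, -0.15, 0], [0, 0, 0], 0],
    [[0, -0.15, 0], [0, 0, 0], 0],
    [[0, -0.15, 0], [0, 0, 0], 0]
  ]
}}

```text
t: 8.8
tcp_pos: [0.5218, 0.0028, 0.2407]
orientation: [-1.569, 0.003, -2.858]
wrist_force: [0.8, 0.3, -0.6]
gripper_width: 0.219
```

```bash
python3 - <<'E'
from plan import *
s=r.observe();print(tcp(),s["t"],s["wrist_force"],s["gripper_width"])
p,d=r.capture("wrist"); cv2.imwrite("pics/w8.png",p[:,:,::-1]); np.save("w8.npy",d)
E
```

```text
(array([0.5218, 0.0028, 0.2407]), array([[-0.96  ,  0.0037,  0.2799],
       [-0.2799, -0.001 , -0.96  ],
       [-0.0033, -1.    ,  0.002 ]])) 8.8 [ 0.7997  0.3322 -0.6405] 0.21893657538227468
```

View pics/w8.png

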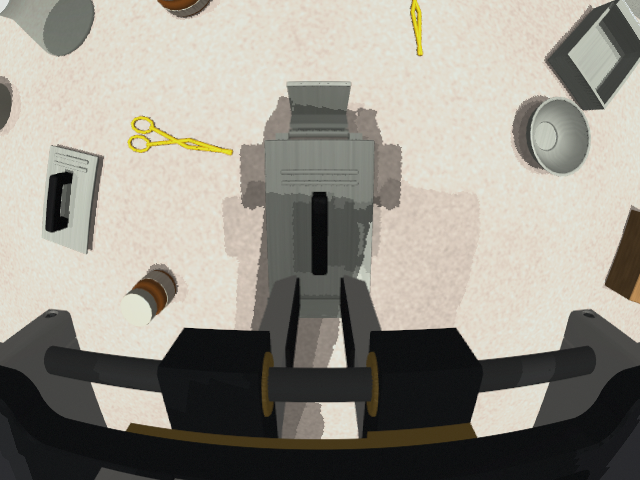

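```bash
python3 - <<'E'
from plan import *
Rc=Rn.from_euler("z",YAW).as_matrix()
for u in((265,140),(373,140)): print("front",Rc.T@(wz(u,.064)-C))
def closest(u):
    o,d=wray(u);best=None
    for s in np.linspace(.1,.5,4000):
        q=Rc.T@(o+d*s-C);e=abs(np.hypot(q[0]-.091,q[2]-.048)-.074)
        if q[0]>.091 and q[2]>.05 and (best is None or e<best[0]): best=(e,q)
    return best
for u in((288,82),(350,82)):
    e,q=closest(u);th=np.arctan2(61,-41)-np.arctan2(q[2]-.048,q[0]-.091);print(e,q,"theta",th)
E
```

```text
front [0.0835 0.0486 0.064 ]
front [ 0.0834 -0.0491  0.064 ]
3.040470817917973e-05 [0.1285 0.0235 0.1118] theta 1.123030235303652
1.7381129571295006e-05 [ 0.1284 -0.0242  0.1118] theta 1.121929399026472
```

>>> {"op": "arm_command", "data": {
  "series": [
    [[-0.04, 0, 0], [0, 0, 0], 0],
    [[-0.08, 0, 0], [0, 0, 0], 0],
    [[-0.12, 0, 0], [0, 0, 0], 0],
    [[-0.155, 0, 0], [0, 0, 0], 0],
    [[-0.155, 0, 0], [0, 0, 0], 0],
    [[-0.155, 0.04, 0], [0, 0, 0], 0],
    [[-0.155, 0.08, 0], [0, 0, 0], 0],
    [[-0.155, 0.12, 0], [0, 0, 0], 0],
    [[-0.155, 0.139, 0], [0, 0, 0], 0],
    [[-0.155, 0.139, 0], [0, 0, 0], 0],
    [[-0.155, 0.139, 0], [0, 0, 0], 0]
  ]
}}

```text
t: 9.77
tcp_pos: [0.6691, 0.0461, 0.0985]
orientation: [-1.571, -0.003, -2.858]
wrist_force: [0.0, 0.1, 1.0]
gripper_width: 0.007
```

```bash
python3 - <<'E'
from plan import *
s=r.observe();p,R=tcp();print(p,s["t"],s["wrist_force"],s["gripper_width"])
Rc=Rn.from_euler("z",YAW).as_matrix();print("tcp in case",Rc.T@(p-C));print(Rc.T@R)
p,d=r.capture("wrist"); cv2.imwrite("pics/w9.png",p[:,:,::-1])
p,d=r.capture("top"); cv2.imwrite("pics/t9.png",cv2.resize(p[170:330,240:440,::-1],None,fx=3.7,fy=3.7))
E
```

```text
[0.6691 0.0461 0.0985] 9.7667 [0.0054 0.1486 1.0182] 0.006525352661920481
tcp in case [0.1583 0.0001 0.0985]
[[-1.     -0.0027  0.0001]
 [-0.0001  0.0001 -1.    ]
 [ 0.0027 -1.     -0.0001]]
```

View pics/w9.png

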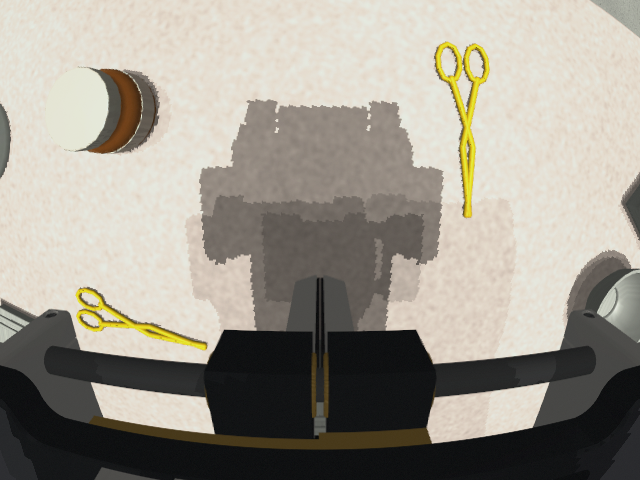

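View pics/t9.png

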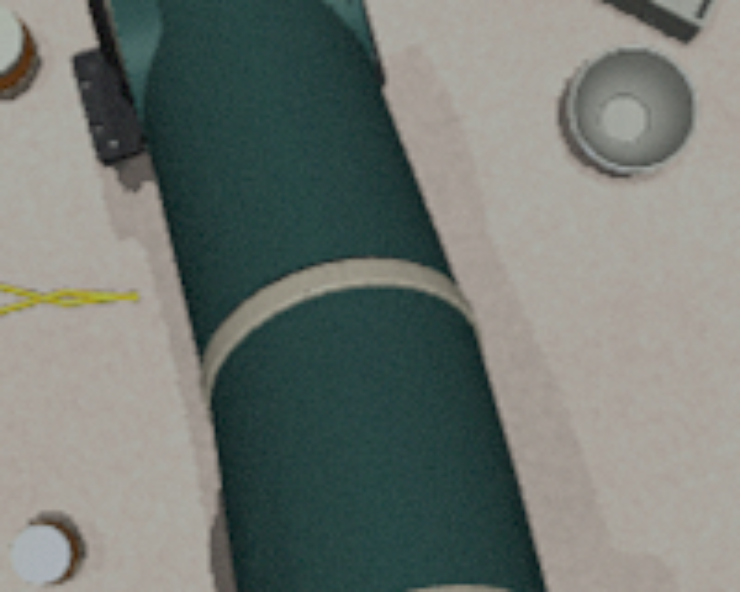

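>>> {"op": "arm_command", "data": {
  "series": [
    [[0.01, 0, 0], [0, 0, 0], 0],
    [[0.018, 0, 0], [0, 0, 0], 0],
    [[0.024, 0, 0], [0, 0, 0], 0],
    [[0.03, 0, 0], [0, 0, 0], 0],
    [[0.036, 0, 0], [0, 0, 0], 0],
    [[0.042, 0, 0], [0, 0, 0], 0],
    [[0.048, 0, 0], [0, 0, 0], 0],
    [[0.054, 0, 0], [0, 0, 0], 0],
    [[0.06, 0, 0], [0, 0, 0], 0],
    [[0.06, 0, 0], [0, 0, 0], 0]
  ]
}}

```text
t: 10.7
tcp_pos: [0.6141, 0.0295, 0.1024]
orientation: [-1.569, 0.006, -2.858]
wrist_force: [4.7, 1.6, 9.1]
gripper_width: 0.002
```

```bash
python3 - <<'E'
from plan import *
s=r.observe();p,R=tcp();print(p,s["t"],s["wrist_force"],s["torque"])
Rc=Rn.from_euler("z",YAW).as_matrix();print("tcp in case",Rc.T@(p-C))
p,d=r.capture("scene"); cv2.imwrite("pics/s10.png",cv2.resize(p[160:300,260:400,::-1],None,fx=4,fy=4,interpolation=cv2.INTER_CUBIC))
E
```

```text
[0.6141 0.0295 0.1024] 10.7 [4.7097 1.5607 9.0779] [ 0.4071 -1.0825 -0.031 ]
tcp in case [ 0.1008 -0.0005  0.1024]
```

View pics/s10.png

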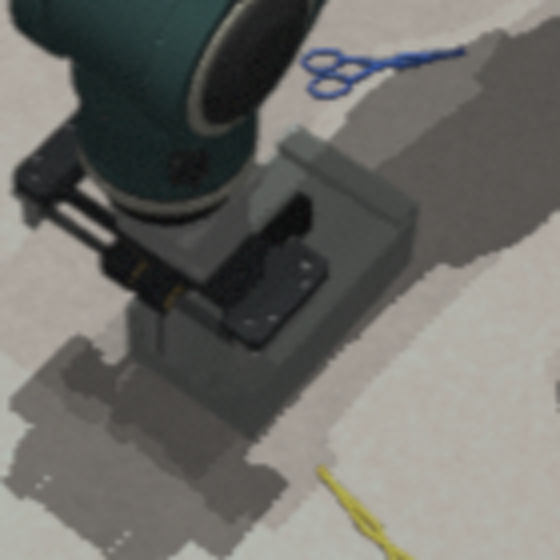

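>>> {"op": "arm_command", "data": {
  "series": [
    [[0.003, 0, 0], [0, 0, 0], 0],
    [[0.006, 0, 0], [0, 0, 0], 0],
    [[0.009, 0, 0], [0, 0, 0], 0],
    [[0.011, 0, 0], [0, 0, 0], 0],
    [[0.011, 0, 0], [0, 0, 0], 0]
  ]
}}

```text
t: 11.17
tcp_pos: [0.6031, 0.0263, 0.1013]
orientation: [-1.569, 0.004, -2.858]
wrist_force: [5.1, 1.6, 0.6]
gripper_width: 0.005
```

```bash
python3 - <<'E'
from plan import *
s=r.observe();p,R=tcp();print(p,s["t"],s["wrist_force"],s["torque"])
Rc=Rn.from_euler("z",YAW).as_matrix();print("tcp in case",Rc.T@(p-C),"F",Rc.T@s["wrist_force"])
E
```

```text
[0.6031 0.0263 0.1013] 11.1667 [5.1071 1.552  0.627 ] [ 0.3254 -1.1766 -0.032 ]
tcp in case [ 0.0893 -0.0004  0.1013] F [5.3373 0.06   0.627 ]
```

>>> {"op": "arm_command", "data": {
  "series": [
    [[0.002, 0, 0], [0, 0, 0], 0],
    [[0.004, 0, 0], [0, 0, 0], 0],
    [[0.005, 0, 0], [0, 0, 0], 0],
    [[0.006, 0, 0], [0, 0, 0], 0],
    [[0.006, 0, 0], [0, 0, 0], 0]
  ]
}}

```text
t: 11.58
tcp_pos: [0.5988, 0.0252, 0.1019]
orientation: [-1.569, 0.007, -2.858]
wrist_force: [11.1, 3.6, 1.9]
gripper_width: 0.005
```

```bash
python3 - <<'E'
from plan import *
s=r.observe();p,R=tcp();print(p,s["t"],s["wrist_force"],s["torque"])
Rc=Rn.from_euler("z",YAW).as_matrix();print("tcp in case",Rc.T@(p-C),"F",Rc.T@s["wrist_force"])
E
```

```text
[0.5988 0.0252 0.1019] 11.5833 [11.1123  3.5896  1.8719] [ 0.7869 -2.7318 -0.0328]
tcp in case [ 0.0849 -0.0003  0.1019] F [11.6729  0.3347  1.8719]
```

>>> {"op": "arm_command", "data": {
  "series": [
    [[0.002, 0, 0], [0, 0, 0], 0],
    [[0.004, 0, 0], [0, 0, 0], 0],
    [[0.004, 0, 0], [0, 0, 0], 0],
    [[0.004, 0, 0], [0, 0, 0], 0]
  ]
}}

```text
t: 11.92
tcp_pos: [0.5969, 0.0247, 0.103]
orientation: [-1.569, 0.012, -2.857]
wrist_force: [19.0, 6.6, 5.7]
gripper_width: 0.006
```

```bash
python3 - <<'E'
from plan import *
s=r.observe();p,R=tcp();print(p,s["t"],s["wrist_force"],s["torque"])
Rc=Rn.from_euler("z",YAW).as_matrix();print("tcp in case",Rc.T@(p-C),"F",Rc.T@s["wrist_force"])
E
```

```text
[0.5969 0.0247 0.103 ] 11.9167 [18.981   6.6349  5.673 ] [ 1.3794 -4.7674  0.0464]
tcp in case [ 0.0829 -0.0002  0.103 ] F [20.0795  1.0549  5.673 ]
```

The force climbed to 20 N with almost no travel, so the clamp is on its stop. I'll back off and check.

>>> {"op": "arm_command", "data": {
  "series": [
    [[-0.01, 0, 0], [0, 0, 0], 0],
    [[-0.04, 0, 0], [0, 0, 0], 0],
    [[-0.06, 0, 0], [0, 0, 0], 0],
    [[-0.07, -0.04, 0], [0, 0, 0], 0],
    [[-0.07, -0.08, 0], [0, 0, 0], 0],
    [[-0.07, -0.12, 0], [0, 0, 0], 0],
    [[-0.03, -0.14, 0], [0, 0, 0], 0],
    [[0.01, -0.15, 0], [0, 0, 0], 0],
    [[0.05, -0.15, 0], [0, 0, 0], 0],
    [[0.08, -0.15, 0], [0, 0, 0], 0],
    [[0.08, -0.15, 0], [0, 0, 0], 0],
    [[0.08, -0.15, 0], [0, 0, 0], 0]
  ]
}}

```text
t: 12.92
tcp_pos: [0.5147, 0.0004, 0.2511]
orientation: [-1.568, 0.002, -2.859]
wrist_force: [0.3, 1.1, -0.2]
gripper_width: 0.004
```

```bash
python3 - <<'E'
from plan import *
s=r.observe();print(tcp(),s["t"],s["wrist_force"])
p,d=r.capture("wrist"); cv2.imwrite("pics/w11.png",p[:,:,::-1])
cv2.imwrite("pics/z11.png",cv2.resize(p[100:310,220:420,::-1],None,fx=2.8,fy=2.8,interpolation=cv2.INTER_CUBIC))
E
```

```text
(array([0.5147, 0.0004, 0.2511]), array([[-0.9603,  0.0028,  0.2789],
       [-0.2789, -0.0018, -0.9603],
       [-0.0022, -1.    ,  0.0025]])) 12.9167 [ 0.3409  1.0793 -0.234 ]
```

View pics/w11.png

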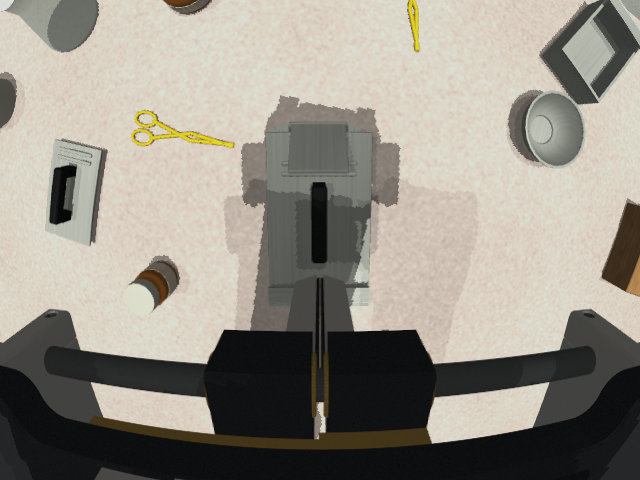

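View pics/z11.png

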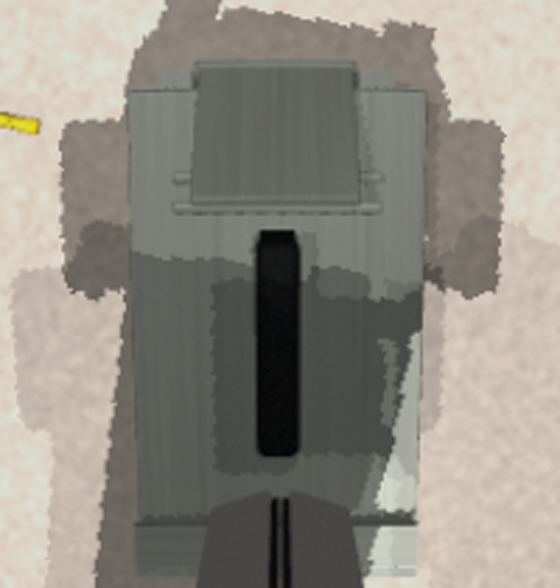

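```bash
python3 - <<'E'
from plan import *
Rc=Rn.from_euler("z",YAW).as_matrix()
U=lambda x,y:(220+(x+.5)/2.8-.5,100+(y+.5)/2.8-.5)
for u in((128,91),(427,91)): print("front",Rc.T@(wz(U(*u),.064)-C))
for u in((190,202),(360,202)):
    o,d=wray(U(*u));s=np.linspace(.1,.4,8000)[:,None];q=(o+d*s-C)@Rc
    e=abs(np.hypot(q[:,0]-.091,q[:,2]-.048)-.074)
    e[(q[:,2]<.06)]=9;k=q[e.argmin()];print(k,e.min(),"theta",np.arctan2(61,-41)-np.arctan2(k[2]-.048,k[0]-.091))
E
```

```text
front [0.0855 0.0494 0.064 ]
front [ 0.0853 -0.0503  0.064 ]
[0.0511 0.025  0.1103] 1.395178550092635e-06 theta 0.02224418618090951
[ 0.051  -0.0245  0.1103] 1.4385178564405021e-05 theta 0.02083939800030965
```

```bash
python3 - <<'E'
from bench import r
print(r.hand_in())
E
```

```text
the job is handed in; nothing more can be done
None
```

I fitted the long lid to the case and swung the clamp shut, then handed the job in at about 13 s of the 61 s allowed. The hand-in reports no verdict.

I gripped the lid by its handle, raised its front 14° and slid the rear edge under the lip to the end wall. Then I let the front down, released it, and pushed the clamp lever over with the closed fingers until it stopped.

- **Lid:** When I let go, the arm's own readings put the lid origin at x = +1.8 mm, y = -0.3 mm, z = 50.0 mm in the case frame, level, with the clamp still open at about 1.12 rad.
- **Clamp:** It stalled at about 20 N of push, and the last wrist picture gives an angle of about 0.02 rad.
- **Arm:** It is clear of everything, at about 0 N.
- **Instruments and bystanders:** The instruments were in the case in the pictures before the lid went on. I never touched the bystanders, and those in the last picture show no sign of having moved. I did not measure their positions again.

**Disagreements:**
- The lid's front edge gave the lid's x as about +1.0 mm before clamping and about +2.9 mm after. Both are inside the -2 to 7 mm allowed.
- My first rough readings of the case's clamp end were up to 7 mm off the later close-up fit. I used the close-up fit, which was good to within 1 mm, and the insertion agreed with it.

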